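# Refit the set-screw collar of a bench sharpener and hold it on the spindle's flat

## Robot

A 6-joint arm with a two-finger parallel gripper is mounted at the origin on the work surface. World frame = base frame: x ahead of the robot, y to its left, z up, the work surface at z = 0. Lengths are in m, angles in rad, forces in N, time in s.
With the tool pointing down it reaches from about 0.3 to 0.85 m from the base axis. Payload 4.2 kg.
Tool frame: the origin (TCP) lies between the finger pads, 19 mm behind the fingertips; this is the grasp point; z points along the fingers, y is the line along which they close (so a half turn about z gives the same grasp; the last joint's range is limited). The gripper opens to 91 mm and grips with 3 to 60 N. Pads are 32 mm wide; open, the fingers measure 118 mm over their backs; the gripper's body (76 mm by 178 mm) begins 60 mm behind the grasp point.
Start: joints at [-0.02, 0.32, 1.565, -0, 1.257, -0.02], TCP at [0.575, 0, 0.233] pointing down, gripper open.
Joint ranges: [-3.11, 3.11], [-0.84, 2.01], [0.21, 2.61], [-1.34, 4.49], [0.05, 2.63], [-2.56, 2.56]. Speed limits (rad/s): [2.57, 2.57, 3.14, 3.14, 3.14, 3.14].

## Interface

Orientations are given as [roll, pitch, yaw] about the fixed x, y, z axes, in that order (R = Rz(yaw) Ry(pitch) Rx(roll)).
In Python, from station import bot, get_image gives the robot as it stands.
- The arm moves only by the tool apply_moves, never from a script. Its argument "moves" is a list of rows, each an object of numbers: "claw": the opening, from -1 (shut) to 1 (fully open); "tx", "ty", "tz": the shift along the world's x, y, z in units of 0.1 m (1.0 is 0.1 m); "wx", "wy", "wz": the turn, a rotation vector about the world's x, y, z in units of 1.5 rad (1.0 is 1.5 rad). In form: [{"claw": .., "tx": .., "ty": .., "tz": .., "wx": .., "wy": .., "wz": ..}, ...]. A call has 1 to 5 rows; each row is the pose to reach, as a shift and turn from the pose commanded when the call began; what a row does not reach only later rows make up. A row lasts 1/10 s, in which the tool goes at most 50 mm and 8.59 degrees, less where a joint would pass 70% of its speed; a pose out of reach is approached as far as the arm can. A call with a number of a shift or a turn outside -1 to 1 is refused whole. A call with a gripper value outside its range is refused whole. The fingers move at their own pace and stop on an object; "newtons" is the grip in N (left out, the last holds). Time passes only in rows, so rows that repeat a pose let the fingers close. It gives the time, the measured TCP pose, the force, the opening and the grip force at its end, in the units of the state.
- bot.sense(): the state, without advancing time (a new reading comes with each control period).
- get_image(name): name is "scene" or "side" or "wrist"; returns a dict with "img" (400x640x3 uint8, red, green, blue), "range_z" (400x640 float32, m along the optical axis (not along the pixel's ray), 0 where there is no reading), "camera_matrix" (3x3 intrinsics, pixels), "R" (3x3) and "t" (3): a world point X has camera coordinates R X + t. Camera axes: x right, y down, z forward; pixel columns grow to the right and rows downward; lengths in m; the calibration is good to about 2 mm. A picture is of the moment at which its call begins.
- bot.finish_job(): hands the job in; it is judged then, once.
The state is a dict: "time": time; "joint_positions": joint angles; "dq": joint speeds; "joint_efforts": joint torques, N m; "ee_pos": TCP position; "tool_rot": TCP orientation; "contact_force": force on the tool from outside, world axes, zero at the start; "torque": the same for the moment, N m; "finger_gap": opening from 0.0 (shut) to 1.0 (fully open); "finger_force": force on a finger pad.
Only numpy, scipy, OpenCV 4.12 (cv2) and the standard library are available. Lean on these libraries where they do the work, as an engineer would, in place of code of your own. Each camera call takes 0.05 s, during which the arm holds its last target. There are 200 camera calls.

## Task

The stone of the gouge sharpener needs its set-screw collar back. First pinch the bare spindle and turn it until you feel its flat squarely between your fingers, facing the gap in the splash guard, and pause a moment there; then fit the dark steel collar over the spindle with its screw facing that flat, press it down on its spring to about three quarters of the spring's travel, and finish while still gripping it and pressing it down there, your fingers off the screw, so that I can tighten the screw through the gap. Leave the other things on the desk where they are.

Things in the scene. Friction and masses are not known exactly. Their poses are not given: they have to be found in the camera images.
- sharpener: Bench sharpener, dark green housing 256 x 226 mm, fixed. Origin: on the desk, on the spindle's axis; x points out through the middle of the gap in the splash guard (red mark on the deck there), z up. Round stone 150 mm across, top 130 mm above the desk. Guard: cream ring of radius 96 mm, top at 161 mm, gap 60 degrees wide towards +x. At -x, 112 mm from the axis, a tool rest bar, top at 156 mm.
- spindle: Upright steel spindle; turns endlessly about z with the stone, drag 0.06 N m, stays where left. Origin: on its axis, level with the stone's top (130 mm above the desk). x points out square through its one flat (stained blue; red line on the end face). Flat along all the exposed length, 7 mm from the axis, 14 mm wide: 17 mm across the flat (middle 1.5 mm from the axis), 20 mm elsewhere.
- spindle_flat (a point): Point in the middle of the flat's width, 7 mm from the axis, 45 mm above the stone's top.
- spindle_tip (a point): Centre of the spindle's top end (3 mm chamfer), 60 mm above the stone's top, 190 mm above the desk.
- spring_cup (a joint): How far the brass spring cup (33 mm across, round the spindle) is pressed down: 0 = up, its flat top 152 mm above the desk; 0.008 m = end stop. Its spring pushes up with 3 N at the start plus 1 N per mm (11 N at the end stop), and lifts the collar again unless that is held down.
- collar: Loose dark steel shaft collar lying flat on the green cutting mat (3 mm thick): plain ring, 40 mm outside, 20 mm high, bore 22.4 mm, about 130 g. Origin: centre of its underside; z up; x points along its set screw (white paint line on the top face above the screw).
- collar_screw: The collar's brass set screw, 5.6 mm thick, 10 mm above the underside. Origin: centre of its outer end, 24 mm from the collar's axis (4 mm proud of the outside), x outward as the collar's. Its 4 mm tip stands 2.4 mm into the bore (8.8 mm from the axis), so the collar passes over the spindle only with the screw over the flat.
- spacer: Bystander: brass ring without a screw, 36 mm diameter, 12 mm high, on the mat. Origin: centre of its underside.
- hex_key: Bystander: dark L-shaped hex key, 90 x 26 mm, 5 mm thick, on the mat. Origin: under the middle of its long arm, which lies along its x.
- gouge_red: Bystander: gouge with a red handle, 110 mm long, lying in the wooden tray. Origin: underside near its middle.
- gouge_wood: Bystander: gouge with a pale wooden handle, 110 mm long, lying in the same tray. Origin: underside near its middle.
- slip_stone: Bystander: grey slip stone, 90 x 35 x 12 mm. Origin: centre of its underside.
- oil_bottle: Bystander: amber bottle with a black cap, 48 mm diameter, 130 mm high. Origin: centre of its underside.
- tape_roll: Bystander: roll of masking tape, 90 mm diameter, 24 mm high. Origin: centre of its underside.
Not all that is in view belongs to the job. Of the things shaped like the collar, the steel one is meant.

How it is judged:
On the way:
1. the fingers pinch the bare spindle and its flat faces the middle of the guard's gap within 0.25 rad, for 0.2 s (angle between the x axis of spindle and the x axis of sharpener, either way round below 0.25 rad and x of spindle_flat in the frame of sharpener above 0 m and contact force between the fingers and spindle above 2 N and horizontal distance between collar and spindle above 0.05 m), for 0.2 s.
At the end, for the whole second after the job is handed in: Collar upright on the spindle (within 3 mm), screw facing the flat and flat facing the gap, each within 0.25 rad; spring cup kept over 4 mm down by the collar, which is still between the fingers (over 4 N, TCP within 36 mm of its underside centre); fingers off the screw (angle between the x axis of spindle and the x axis of sharpener, either way round below 0.25 rad and x of spindle_flat in the frame of sharpener above 0 m and horizontal distance between collar and spindle below 0.003 m and angle between collar's own z axis and vertical below 0.08 rad and angle between the x axis of collar and the x axis of spindle, either way round below 0.25 rad and x of collar_screw in the frame of spindle above 0 m and value of joint spring_cup above 0.004 m and contact force between collar and spring_cup above 3 N and contact force between the fingers and collar above 4 N and distance between the grasp point and collar below 0.036 m and contact force between the fingers and collar_screw below 0.5 N); the arm keeps its last pose, push and grip.
It fails at once if one of the other things (the brass spacer, the hex key, the red gouge, the wooden gouge, the slip stone, the oil bottle, the tape roll) is moved more than 20 mm (distance of any of spacer, hex_key, gouge_red, gouge_wood, slip_stone, oil_bottle, tape_roll from where it was at the start of the episode above 0.02 m).
It also fails if it takes over 64 s, if anything falls off the work surface, if the arm or the gripper's body presses on something with over 40 N, if the wrist force passes 120 N, or if a joint passes its speed limit or range.

## Working session

There is one attempt and no reset: what is moved stays moved. The work goes in short steps, Python scripts to look and compute and a tool call to move; the robot and the scene stay as the last step left them, time stands still between calls to the robot, and variables do not carry over. Pictures are saved under pics/ and viewed, at most 10 in all, crops included, and the job is handed in when it is done.

Besides the shell and the picture viewer there is one more tool, called as name(argument=value, ...), one argument or row to a line, values as JSON. apply_moves: Moves the arm, as the interface text tells. Its arguments: {"type":"object","properties":{"moves":{"type":"array","items":{"type":"object","properties":{"claw":{"type":"number"},"tx":{"type":"number","minimum":-1,"maximum":1},"ty":{"type":"number","minimum":-1,"maximum":1},"tz":{"type":"number","minimum":-1,"maximum":1},"wx":{"type":"number","minimum":-1,"maximum":1},"wy":{"type":"number","minimum":-1,"maximum":1},"wz":{"type":"number","minimum":-1,"maximum":1}}}},"newtons":{"type":"number"}},"required":["moves"]}

```bash
mkdir -p pics; ls
cat > h.py <<'E'
from station import bot, get_image
import numpy as np, cv2, pickle
def snap(n,f):
    d=get_image(n); pickle.dump(d,open(f'{f}.pkl','wb')); return d
def load(f): return pickle.load(open(f'{f}.pkl','rb'))
def save(d,f,crop=None,s=1):
    im=d['img'][:,:,::-1]
    if crop: u0,v0,u1,v1=crop; im=im[v0:v1,u0:u1]
    cv2.imwrite(f'pics/{f}.png',cv2.resize(im,None,fx=s,fy=s,interpolation=cv2.INTER_CUBIC))
def pt(d,u,v,z=None):
    "world point from depth, or from plane height z"
    K=d['camera_matrix'];R=d['R'];t=d['t']
    r=np.linalg.inv(K)@[u,v,1.]
    c=-R.T@t; w=R.T@r
    if z is None: return c+w*d['range_z'][int(round(v)),int(round(u))]
    return c+w*(z-c[2])/w[2]
def proj(d,X):
    p=d['camera_matrix']@(d['R']@np.asarray(X,float)+d['t']); return p[:2]/p[2]
def tri(ds,uvs):
    A=[];b=[]
    for d,(u,v) in zip(ds,uvs):
        r=d['R'].T@np.linalg.inv(d['camera_matrix'])@[u,v,1.]; r/=np.linalg.norm(r)
        P=np.eye(3)-np.outer(r,r); A.append(P); b.append(P@(-d['R'].T@d['t']))
    return np.linalg.lstsq(np.vstack(A),np.hstack(b),rcond=None)[0]
E
python3 - <<'E'
from h import *
print(bot.sense())
a=[snap(n,n) for n in('scene','side','wrist')]
cv2.imwrite('pics/a.png',cv2.resize(a[0]['img'][:,:,::-1],(800,500)))
cv2.imwrite('pics/b.png',cv2.resize(a[1]['img'][:,:,::-1],(800,500)))
for d in a: print(-d['R'].T@d['t'],d['R'][2])
E
```

```text
pics
{'time': 0.0, 'joint_positions': array([-2.00271545e-02,  3.20318842e-01,  1.56566950e+00, -3.13947089e-06,
        1.25739997e+00, -2.00037506e-02]), 'dq': array([ 0.00027374, -0.00026785, -0.00049948, -0.00150919,  0.00099205,
        0.0005402 ]), 'joint_efforts': array([-5.01459035e-04, -4.12465632e+01, -2.31973493e+01,  7.28826877e-02,
        4.58198413e-02, -1.41870069e-04]), 'ee_pos': array([ 5.74531002e-01, -6.39957624e-06,  2.31908480e-01]), 'tool_rot': array([-3.13979729e+00, -3.29333607e-05,  1.57077386e+00]), 'contact_force': array([-0.44351075, -0.13965303, -0.18624216]), 'torque': array([-0.01243175,  0.00097475,  0.00224036]), 'finger_force': 0.0, 'finger_gap': 0.9994032216512173}
[ 1.63357763 -0.02728566  1.01220059] [-0.78941819  0.0480815  -0.61196984]
[0.04692772 0.75222796 0.74306872] [ 0.45390077 -0.67285293 -0.58416011]
[0.57545299 0.07043377 0.38347107] [-0.00135377 -0.25035168 -0.96815402]
```

View pics/a.png

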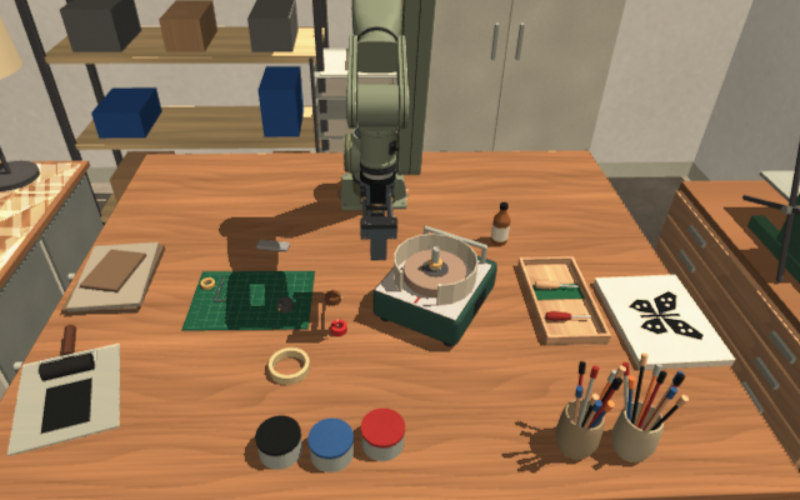

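View pics/b.png

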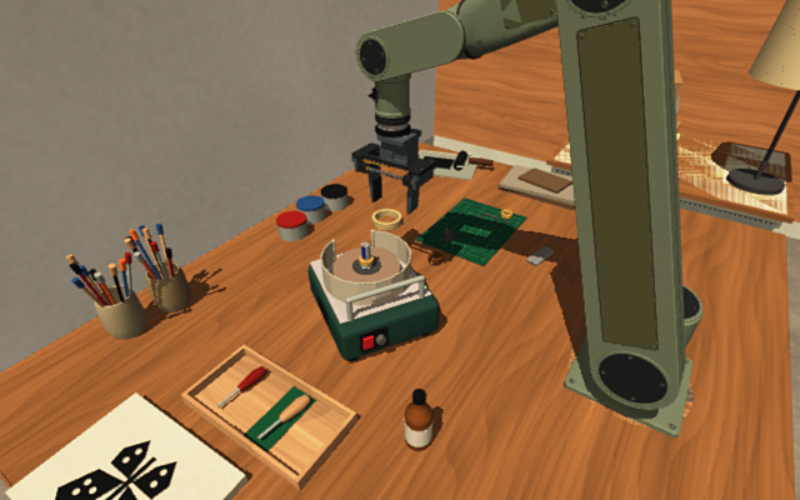

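The scene shows the sharpener at about (435,265) and the mat at (250,300), with a dark collar at (285,303). In the side view, the spindle with its blue flat is at (366,255). I'll enlarge both.

Run:
```python
from h import *
a=load('scene');b=load('side')
A=cv2.resize(a['img'][170:280,290:405,::-1],None,fx=5,fy=5,interpolation=cv2.INTER_CUBIC)[:, :400]
def c(d,u0,v0,u1,v1,s): return cv2.resize(d['img'][v0:v1,u0:u1,::-1],None,fx=s,fy=s,interpolation=cv2.INTER_CUBIC)
o=np.zeros((600,800,3),np.uint8)
def put(im,x,y): o[y:y+im.shape[0],x:x+im.shape[1]]=im
put(c(a,300,175,400,250,4),0,0)      # scene sharpener
put(c(b,245,175,345,250,4),400,0)    # side sharpener
put(c(a,200,215,250,250,8),0,300)    # scene collar x8
put(c(b,335,160,385,195,8),400,300)    # side collar x8
cv2.imwrite('pics/c.png',o)
w=load('wrist'); cv2.imwrite('pics/w.png',w['img'][:,:,::-1])
```

```text
(no output)
```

View pics/c.png

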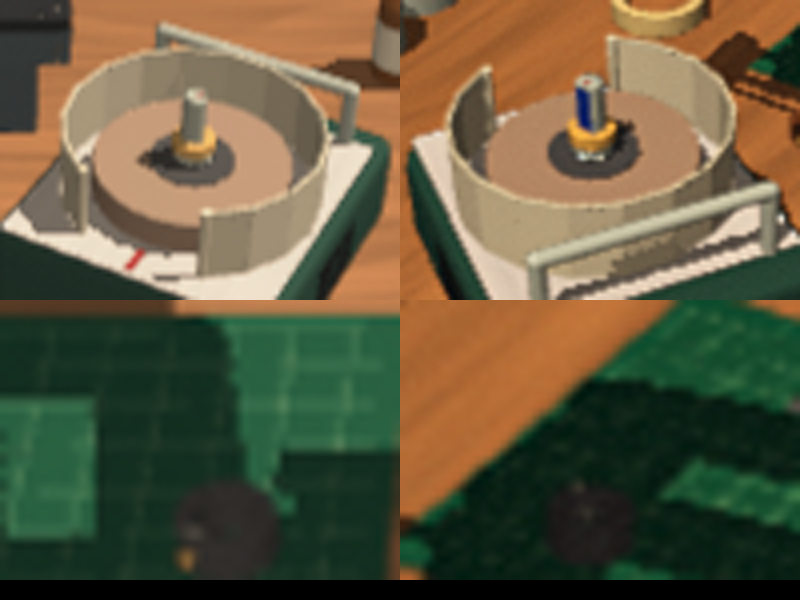

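View pics/w.png

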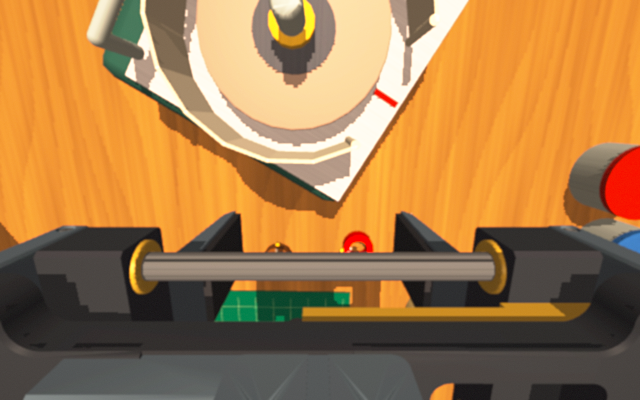

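Crops: the spindle tip is at scene (349.2,198.2) and side (292.5,195). The collar centre is at scene (228.5,243.7) and side (358.8,188), with its brass screw end at scene (223,247.5). The red deck mark is at scene (333.5,240). In the wrist view the spindle is at (290,20) and the red mark at (386,98).

Run:
```python
from h import *
a=load('scene');b=load('side');w=load('wrist')
print('tip',tri([a,b],[(349.2,198.2),(292.5,195)]))
print('tip plane',pt(a,349.2,198.2,.19),pt(b,292.5,195,.19))
c=tri([a,b],[(228.5,243.7),(358.8,188)]);print('collar',c,pt(a,228.5,243.2,.023),pt(b,358.8,187.5,.023))
print('screw',pt(a,223.1,247.5),pt(a,223.1,247.5,.013))
# red mark
for d,n in((w,'wrist'),(a,'scene')):
    im=d['img'].astype(int); m=(im[...,0]>130)&(im[...,1]<90)&(im[...,2]<90)
    k,l,s,ce=cv2.connectedComponentsWithStats(m.astype(np.uint8))
    for i in range(1,k):
        if s[i,4]>5: 
            u,v=ce[i]; print(n,s[i],ce[i].round(1),pt(d,u,v).round(4))
for d in (a,b,w): 
    # stone & guard: points with z around .161 near tip
    u,v=np.meshgrid(np.arange(640),np.arange(400)); r=np.stack([u,v,0*u+1],-1)@np.linalg.inv(d['camera_matrix']).T*d['range_z'][...,None]
    P=(r-d['t'])@d['R']; d['P']=P
    m=(d['range_z']>0)&(abs(P[...,2]-.130)<.004)&(np.hypot(P[...,0]-.58,P[...,1]-.15)<.2)
    q=P[m]; print('stone',len(q),q.mean(0) if len(q) else 0, cv2.minEnclosingCircle(q[:,:2].astype(np.float32)) if len(q) else 0)
```

```text
tip [0.55237731 0.13797914 0.18861331]
tip plane [0.55275272 0.13674227 0.19      ] [0.55118408 0.14127748 0.19      ]
collar [ 0.54198733 -0.2275139   0.01042583] [ 0.55171174 -0.22646018  0.023     ] [ 0.53507923 -0.21119253  0.023     ]
screw [ 0.56384998 -0.24231694  0.01677648] [ 0.5597916  -0.24313274  0.013     ]
wrist [391  71  34  54 184] [407.3  99.5] [ 6.835e-01  9.300e-02 -5.000e-04]
wrist [374  89  23  18 127] [384.9  97.4] [0.6348 0.0888 0.101 ]
wrist [158 103  62  51 825] [187.2 129.2] [ 4.125e-01  5.740e-02 -3.000e-04]
wrist [383 129   5  11  21] [384.9 134. ] [ 0.6586  0.052  -0.0007]
wrist [ 221  147  155   71 2521] [284.7 187.2] [ 5.319e-01 -1.630e-02 -4.000e-04]
wrist [ 588  146   52   76 2254] [622.1 187.8] [ 0.9171 -0.0043  0.0523]
wrist [565 184   4  11  12] [566.7 188.9] [ 8.994e-01 -1.780e-02 -2.000e-04]
wrist [564 191  13  31 197] [569.7 204.9] [ 9.084e-01 -3.970e-02 -9.000e-04]
wrist [574 204  10  22 127] [578.8 214.6] [ 9.218e-01 -5.250e-02  9.000e-04]
wrist [  0 223  18  28 249] [  5.4 238.9] [ 0.1484 -0.0894 -0.0003]
wrist [ 93 227  15   1  15] [100. 227
[... 1153 characters left out ...]
.6 319.9] [0.9431 0.4997 0.1153]
scene [465 302   1   7   7] [465. 305.] [0.9171 0.3769 0.1433]
scene [503 304   3   7  13] [504.4 307.2] [0.9503 0.4522 0.172 ]
scene [480 306   8  14  35] [483.4 312. ] [0.94   0.4135 0.144 ]
scene [485 324   5   6  14] [486.6 326.7] [1.0142 0.3851 0.1873]
scene [287 327  37  30 857] [306.1 341.4] [ 9.408e-01 -5.000e-04  5.400e-02]
stone 1273 [0.55577215 0.13602514 0.13008075] ((0.5380983948707581, 0.14977064728736877), 0.1211511641740799)
stone 1201 [0.55339177 0.14069352 0.12853057] ((0.5319305062294006, 0.15347355604171753), 0.12217642366886139)
stone 19759 [0.55414931 0.11408195 0.12972752] ((0.5353811979293823, 0.12552224099636078), 0.11848409473896027)
```

apply_moves(
  moves=[
    {"claw":1,"tx":-0.2,"ty":0.5,"tz":0.3},
    {"claw":1,"tx":-0.2,"ty":0.5,"tz":0.3},
    {"claw":1,"tx":-0.2,"ty":0.5,"tz":0.3},
  ],
)

```text
schema error: expected keys claw, tx, ty, tz, wx, wy, wz
```

Run:
```python
from h import *
d=snap('wrist','w2'); print(d['camera_matrix'],bot.sense()['ee_pos'],-d['R'].T@d['t'])
u,v=proj(d,[.553,.139,.19]);print(u,v)
u=int(u);v=int(v)
save(d,'e',(u-80,max(0,v-60),u+80,max(0,v-60)+120),5)
print(u-80,v-60)
```

```text
[[301.6358743    0.         317.69288877]
 [  0.         301.6358743  196.57727743]
 [  0.           0.           1.        ]] [5.74741717e-01 9.12309997e-07 2.32253042e-01] [0.5754861  0.07043345 0.38358269]
278.57866233764724 -6.9422067293950045
198 -66
```

View pics/e.png

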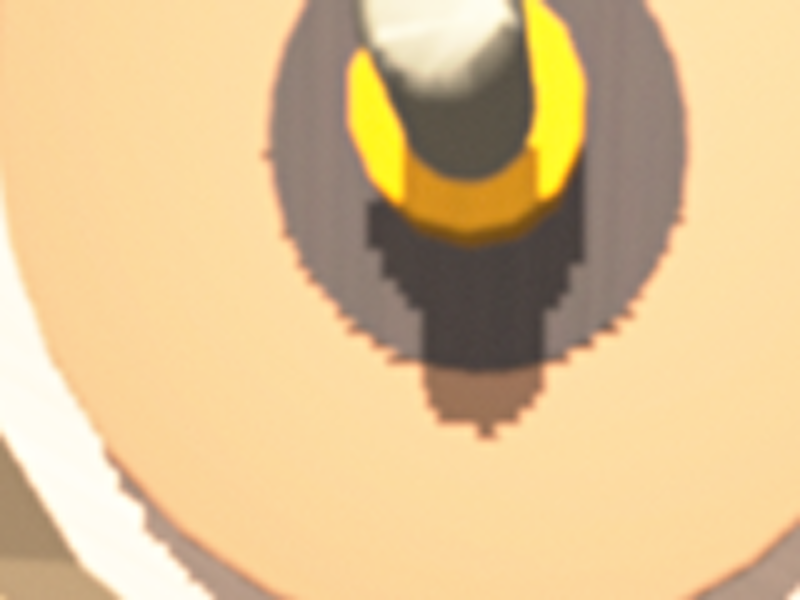

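The move was refused because every key is needed in each row. The picture is from the old pose, with the spindle cut off at the top edge. Repeating.

apply_moves(
  moves=[
    {"claw":1,"tx":-0.2,"ty":0.5,"tz":0.3,"wx":0,"wy":0,"wz":0},
    {"claw":1,"tx":-0.2,"ty":0.5,"tz":0.3,"wx":0,"wy":0,"wz":0},
    {"claw":1,"tx":-0.2,"ty":0.5,"tz":0.3,"wx":0,"wy":0,"wz":0},
  ],
)

```text
time: 0.5
ee_pos: [0.5551, 0.0511, 0.2639]
tool_rot: [3.139, -0.0, 1.573]
contact_force: [0.3, -0.4, -0.8]
finger_gap: 1.0
finger_force: 0.0
```

Run:
```python
from h import *
d=snap('wrist','w2'); print(bot.sense()['ee_pos'],-d['R'].T@d['t'])
u,v=proj(d,[.553,.139,.19]);print(u,v)
u=int(u);v=max(0,int(v)-30)
o=np.vstack([cv2.resize(d['img'][v:v+60,u-40:u+40,::-1],(560,420),interpolation=cv2.INTER_CUBIC),
 cv2.resize(d['img'][0:200,u-160:u+160,::-1],(560,350))[:180]])
cv2.imwrite('pics/f.png',o); print(u-40,v)
```

```text
[0.55507977 0.05014254 0.26296595] [0.55517836 0.12151938 0.41537545]
313.9766286011359 93.09206954372851
273 63
```

View pics/f.png

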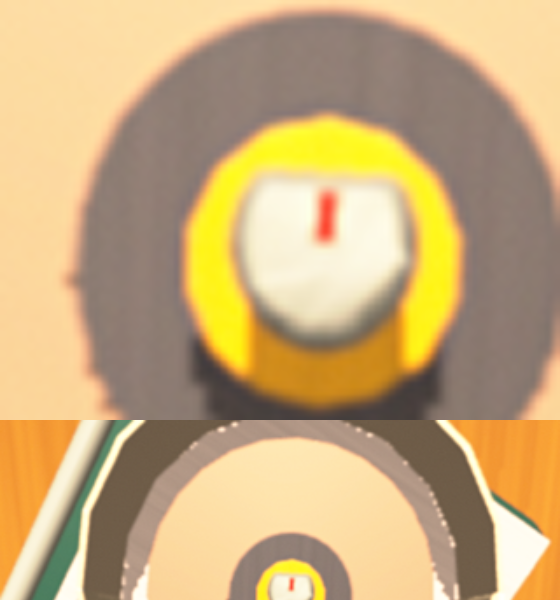

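The wrist view shows the spindle end with its red line from (323,240) up to (328,192) in the crop. The flat edge runs along the top at v≈180, so the flat faces about +y, at roughly 86°.

Run:
```python
from h import *
d=load('w2'); w=load('wrist')
q=lambda x,y:pt(d,273+x/7-.5,63+y/7-.5,.19)
c=q(324,243);print('tip',c, 'check depth',pt(d,319,95))
print('tri w2+scene',tri([d,load('scene')],[(318.8,97.2),(349.2,198.2)]))
for a,b in(((323,240),(328,192)),((255,180),(400,182))):
    v=q(*b)-q(*a);print(np.degrees(np.arctan2(v[1],v[0])))
im=d['img'].astype(int)
# deck mark from w2 and guard ends (top rim z~.161)
m=(im[...,0]>180)&(im[...,1]<90)&(im[...,2]<90)
k,l,s,ce=cv2.connectedComponentsWithStats(m.astype(np.uint8))
for i in range(1,k):
    if s[i,4]>15: print(s[i],pt(d,*ce[i]).round(4))
u,v=np.meshgrid(np.arange(640),np.arange(400))
for dd in (d,w,load('scene'),load('side')):
    r=np.stack([u,v,0*u+1],-1)@np.linalg.inv(dd['camera_matrix']).T*dd['range_z'][...,None]
    P=(r-dd['t'])@dd['R']; rr=np.hypot(P[...,0]-c[0],P[...,1]-c[1])
    m=(abs(rr-.096)<.006)&(abs(P[...,2]-.15)<.015)
    th=np.sort(np.degrees(np.arctan2(P[m][:,1]-c[1],P[m][:,0]-c[0])));
    if len(th)>2:
        g=np.diff(th);i=np.argsort(g)[-3:];print([(th[j].round(1),th[j+1].round(1)) for j in i],th[0],th[-1])
```

```text
tip [0.55642247 0.13623284 0.19      ] check depth [0.55656731 0.13772971 0.19000011]
tri w2+scene [0.55642336 0.13612231 0.19279302]
84.02425427402228
-0.50741192776342
[385 146  19  13  73] [0.6347 0.0886 0.1027]
[ 586  185   54   63 2589] [0.9334 0.0046 0.0537]
[(np.float64(-90.6), np.float64(-90.0)), (np.float64(-59.2), np.float64(-3.3)), (np.float64(56.6), np.float64(123.9))] -179.99927829751613 179.92967858123433
[(np.float64(10.3), np.float64(10.6)), (np.float64(-59.3), np.float64(-3.4)), (np.float64(10.6), np.float64(169.5))] -179.99483860787498 179.97775442214694
[(np.float64(80.0), np.float64(83.5)), (np.float64(-90.0), np.float64(-84.5)), (np.float64(-59.2), np.float64(-3.6))] -179.61531156932335 179.96871027793978
[(np.float64(51.5), np.float64(55.1)), (np.float64(-151.9), np.float64(-148.1)), (np.float64(-59.9), np.float64(-1.8))] -179.93939898696397 179.62930539507803
```

apply_moves(
  moves=[
    {"claw":1,"tx":0.01,"ty":0.4,"tz":0,"wx":0,"wy":0,"wz":0.1},
    {"claw":1,"tx":0.01,"ty":0.85,"tz":0,"wx":0,"wy":0,"wz":0.2},
    {"claw":1,"tx":0.01,"ty":0.85,"tz":0,"wx":0,"wy":0,"wz":0.3},
    {"claw":1,"tx":0.01,"ty":0.85,"tz":0,"wx":0,"wy":0,"wz":0.4},
    {"claw":1,"tx":0.01,"ty":0.85,"tz":0,"wx":0,"wy":0,"wz":0.5},
  ],
)

```text
time: 1.05
ee_pos: [0.5561, 0.1342, 0.2614]
tool_rot: [-3.139, -0.0, 2.327]
contact_force: [-0.3, 0.4, 0.0]
finger_gap: 0.997
finger_force: 0.0
```

apply_moves(
  moves=[
    {"claw":1,"tx":0,"ty":0,"tz":0,"wx":0,"wy":0,"wz":0.1},
    {"claw":1,"tx":0,"ty":0,"tz":0,"wx":0,"wy":0,"wz":0.2},
    {"claw":1,"tx":0,"ty":0,"tz":0,"wx":0,"wy":0,"wz":0.3},
    {"claw":1,"tx":0,"ty":0,"tz":0,"wx":0,"wy":0,"wz":0.4},
    {"claw":1,"tx":0,"ty":0,"tz":0,"wx":0,"wy":0,"wz":0.5},
  ],
)

```text
time: 1.55
ee_pos: [0.5562, 0.1337, 0.2615]
tool_rot: [-3.14, -0.002, 3.076]
contact_force: [0.5, -0.2, -0.0]
finger_gap: 0.995
finger_force: 0.0
```

apply_moves(
  moves=[
    {"claw":1,"tx":0,"ty":0,"tz":-0.3,"wx":0,"wy":0,"wz":0.01},
    {"claw":1,"tx":0,"ty":0,"tz":-0.6,"wx":0,"wy":0,"wz":0.01},
    {"claw":1,"tx":0,"ty":0,"tz":-0.85,"wx":0,"wy":0,"wz":0.01},
    {"claw":1,"tx":0,"ty":0,"tz":-0.85,"wx":0,"wy":0,"wz":0.01},
  ],
)

```text
time: 1.95
ee_pos: [0.5537, 0.1333, 0.1732]
tool_rot: [-3.139, -0.009, 3.085]
contact_force: [0.4, -0.5, 0.6]
finger_gap: 0.999
finger_force: 0.0
```

apply_moves(
  moves=[
    {"claw":0,"tx":0.01,"ty":0.01,"tz":0.04,"wx":0,"wy":0,"wz":0},
    {"claw":-0.3,"tx":0.01,"ty":0.01,"tz":0.04,"wx":0,"wy":0,"wz":0},
    {"claw":-1,"tx":0.01,"ty":0.01,"tz":0.04,"wx":0,"wy":0,"wz":0},
    {"claw":-1,"tx":0.01,"ty":0.01,"tz":0.04,"wx":0,"wy":0,"wz":0},
    {"claw":-1,"tx":0.01,"ty":0.01,"tz":0.04,"wx":0,"wy":0,"wz":0},
  ],
  newtons=30,
)

```text
time: 2.45
ee_pos: [0.5572, 0.136, 0.1824]
tool_rot: [3.141, 0.001, 3.086]
contact_force: [0.0, 0.1, -0.1]
finger_gap: 0.59
finger_force: 0.0
```

apply_moves(
  moves=[
    {"claw":-1,"tx":0,"ty":0,"tz":0,"wx":0,"wy":0,"wz":0},
    {"claw":-1,"tx":0,"ty":0,"tz":0,"wx":0,"wy":0,"wz":0},
    {"claw":-1,"tx":0,"ty":0,"tz":0,"wx":0,"wy":0,"wz":0},
  ],
)

```text
time: 2.75
ee_pos: [0.557, 0.136, 0.1818]
tool_rot: [3.142, 0.0, 3.086]
contact_force: [-0.2, 0.2, -0.5]
finger_gap: 0.33
finger_force: 0.0
```

apply_moves(
  moves=[
    {"claw":-1,"tx":0,"ty":0,"tz":-0.03,"wx":0,"wy":0,"wz":0},
    {"claw":-1,"tx":0,"ty":0,"tz":-0.03,"wx":0,"wy":0,"wz":0},
    {"claw":-1,"tx":0,"ty":0,"tz":-0.03,"wx":0,"wy":0,"wz":0},
    {"claw":-1,"tx":0,"ty":0,"tz":-0.03,"wx":0,"wy":0,"wz":0},
  ],
)

```text
time: 3.15
ee_pos: [0.5569, 0.1347, 0.1783]
tool_rot: [-3.139, -0.001, 3.086]
contact_force: [0.9, -4.7, -0.7]
finger_gap: 0.18
finger_force: 30.0
```

apply_moves(
  moves=[
    {"claw":-1,"tx":-0.004,"ty":0,"tz":0,"wx":0,"wy":0,"wz":-0.09},
    {"claw":-1,"tx":-0.008,"ty":0.002,"tz":0,"wx":0,"wy":0,"wz":-0.18},
    {"claw":-1,"tx":-0.01,"ty":0.003,"tz":0,"wx":0,"wy":0,"wz":-0.27},
    {"claw":-1,"tx":-0.011,"ty":0.004,"tz":0,"wx":0,"wy":0,"wz":-0.36},
    {"claw":-1,"tx":-0.012,"ty":0.006,"tz":0,"wx":0,"wy":0,"wz":-0.45},
  ],
)

```text
time: 3.65
ee_pos: [0.5558, 0.1345, 0.1783]
tool_rot: [-3.138, 0.002, 2.406]
contact_force: [0.4, -8.5, -1.0]
finger_gap: 0.182
finger_force: 30.0
```

apply_moves(
  moves=[
    {"claw":-1,"tx":-0.002,"ty":0.002,"tz":0,"wx":0,"wy":0,"wz":-0.09},
    {"claw":-1,"tx":-0.004,"ty":0.004,"tz":0,"wx":0,"wy":0,"wz":-0.18},
    {"claw":-1,"tx":-0.004,"ty":0.007,"tz":0,"wx":0,"wy":0,"wz":-0.27},
    {"claw":-1,"tx":-0.004,"ty":0.009,"tz":0,"wx":0,"wy":0,"wz":-0.36},
    {"claw":-1,"tx":-0.003,"ty":0.011,"tz":0,"wx":0,"wy":0,"wz":-0.45},
  ],
)

```text
time: 4.15
ee_pos: [0.5549, 0.135, 0.1783]
tool_rot: [-3.139, 0.005, 1.731]
contact_force: [-0.3, -9.7, 1.3]
finger_gap: 0.183
finger_force: 30.0
```

apply_moves(
  moves=[
    {"claw":-1,"tx":0,"ty":0.002,"tz":0,"wx":0,"wy":0,"wz":-0.09},
    {"claw":-1,"tx":0.002,"ty":0.004,"tz":0,"wx":0,"wy":0,"wz":-0.18},
    {"claw":-1,"tx":0.003,"ty":0.005,"tz":0,"wx":0,"wy":0,"wz":-0.27},
    {"claw":-1,"tx":0.003,"ty":0.006,"tz":0,"wx":0,"wy":0,"wz":-0.36},
    {"claw":-1,"tx":0.003,"ty":0.006,"tz":0,"wx":0,"wy":0,"wz":-0.48},
  ],
)

```text
time: 4.65
ee_pos: [0.5544, 0.136, 0.1783]
tool_rot: [-3.141, 0.006, 1.04]
contact_force: [-2.5, -7.4, 1.2]
finger_gap: 0.181
finger_force: 30.0
```

apply_moves(
  moves=[
    {"claw":-1,"tx":0,"ty":0,"tz":0,"wx":0,"wy":0,"wz":0},
    {"claw":-1,"tx":0,"ty":0,"tz":0,"wx":0,"wy":0,"wz":0},
    {"claw":-1,"tx":0,"ty":0,"tz":0,"wx":0,"wy":0,"wz":0},
    {"claw":-1,"tx":0,"ty":0,"tz":0,"wx":0,"wy":0,"wz":0},
    {"claw":-1,"tx":0,"ty":0,"tz":0,"wx":0,"wy":0,"wz":0},
  ],
)

```text
time: 5.15
ee_pos: [0.5544, 0.136, 0.1783]
tool_rot: [-3.141, 0.006, 1.046]
contact_force: [-3.5, -9.0, 1.0]
finger_gap: 0.179
finger_force: 30.0
```

Run:
```python
from h import *
s=bot.sense()
print({k:np.round(v,3) for k,v in s.items()})
```

```text
{'time': np.float64(5.15), 'joint_positions': array([ 0.222,  0.355,  1.655, -0.004,  1.136,  0.749]), 'dq': array([ 0.001, -0.001,  0.001,  0.   , -0.001, -0.001]), 'joint_efforts': array([  4.308, -40.942, -23.615,   2.076,  -1.256,  -0.071]), 'ee_pos': array([0.554, 0.136, 0.178]), 'tool_rot': array([-3.141,  0.006,  1.046]), 'contact_force': array([-3.524, -8.973,  1.043]), 'torque': array([-1.313,  0.412, -0.097]), 'finger_force': np.float64(30.0), 'finger_gap': np.float64(0.179)}
```

apply_moves(
  moves=[
    {"claw":1,"tx":0,"ty":0,"tz":0,"wx":0,"wy":0,"wz":0},
    {"claw":1,"tx":0,"ty":0,"tz":0,"wx":0,"wy":0,"wz":0},
    {"claw":1,"tx":0,"ty":0,"tz":0.3,"wx":0,"wy":0,"wz":0},
    {"claw":1,"tx":0,"ty":0,"tz":0.6,"wx":0,"wy":0,"wz":0},
    {"claw":1,"tx":0,"ty":0,"tz":0.9,"wx":0,"wy":0,"wz":0},
  ],
)

```text
time: 5.65
ee_pos: [0.5558, 0.139, 0.2698]
tool_rot: [-3.141, -0.001, 1.046]
contact_force: [0.2, -0.2, 0.3]
finger_gap: 0.59
finger_force: 0.0
```

apply_moves(
  moves=[
    {"claw":1,"tx":0,"ty":-0.4,"tz":0,"wx":0,"wy":0,"wz":0.09},
    {"claw":1,"tx":0,"ty":-0.8,"tz":0,"wx":0,"wy":0,"wz":0.18},
    {"claw":1,"tx":0,"ty":-1,"tz":0,"wx":0,"wy":0,"wz":0.27},
    {"claw":1,"tx":0,"ty":-1,"tz":0,"wx":0,"wy":0,"wz":0.36},
  ],
)

```text
time: 6.05
ee_pos: [0.556, 0.0364, 0.269]
tool_rot: [3.141, -0.0, 1.588]
contact_force: [-0.3, -0.2, -0.6]
finger_gap: 0.937
finger_force: 0.0
```

apply_moves(
  moves=[
    {"claw":1,"tx":0,"ty":-0.4,"tz":0,"wx":0,"wy":0,"wz":0},
    {"claw":1,"tx":0,"ty":-0.8,"tz":0,"wx":0,"wy":0,"wz":0},
    {"claw":1,"tx":0,"ty":-1,"tz":0,"wx":0,"wy":0,"wz":0},
  ],
)

```text
time: 6.35
ee_pos: [0.556, -0.0636, 0.2689]
tool_rot: [3.141, 0.0, 1.584]
contact_force: [-0.9, 0.0, -1.1]
finger_gap: 0.999
finger_force: 0.0
```

apply_moves(
  moves=[
    {"claw":1,"tx":0,"ty":-0.4,"tz":0,"wx":0,"wy":0,"wz":0},
    {"claw":1,"tx":0,"ty":-0.8,"tz":0,"wx":0,"wy":0,"wz":0},
    {"claw":1,"tx":0,"ty":-1,"tz":0,"wx":0,"wy":0,"wz":0},
    {"claw":1,"tx":0,"ty":-1,"tz":0,"wx":0,"wy":0,"wz":0},
  ],
)

```text
time: 6.75
ee_pos: [0.5561, -0.1637, 0.2686]
tool_rot: [3.141, -0.0, 1.582]
contact_force: [-0.0, 1.5, 0.4]
finger_gap: 0.996
finger_force: 0.0
```

Run:
```python
from h import *
s=bot.sense(); print(s['time'],s['ee_pos'],s['tool_rot'])
sc=snap('scene','scene2'); d=snap('wrist','w3')
print(-d['R'].T@d['t'])
o=np.zeros((590,800,3),np.uint8)
u,v=map(int,proj(d,[.547,-.222,.023]));print('wrist',u,v)
u0=min(max(0,u-65),510);v0=min(max(0,v-45),310)
o[:450,:650]=cv2.resize(d['img'][v0:v0+90,u0:u0+130,::-1],(650,450),interpolation=cv2.INTER_CUBIC)
u1,v1=map(int,proj(sc,[.5558,.1362,.18]));
o[450:,:250]=cv2.resize(sc['img'][v1-14:v1+14,u1-25:u1+25,::-1],(250,140),interpolation=cv2.INTER_CUBIC)
cv2.imwrite('pics/g.png',o);print(u0,v0,u1-25,v1-14)
```

```text
6.75 [ 0.55609742 -0.16372608  0.26859186] [ 3.14086493e+00 -1.98455702e-05  1.58249648e+00]
[ 0.55567311 -0.09186003  0.42015233]
wrist 309 216
244 171 323 187
```

View pics/g.png

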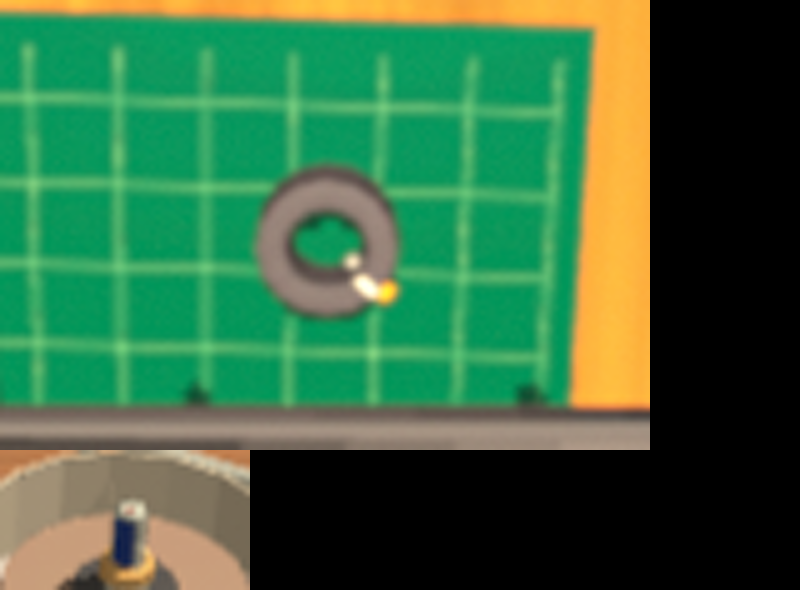

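The collar's top face is centred at crop (328,248), and the brass screw end is at (388,292). The white line runs from (357,280) to (375,297). In the scene inset the blue flat now faces the gap.

Run:
```python
from h import *
d=load('w3');a=load('scene')
q=lambda x,y,z:pt(d,244+x/5-.5,171+y/5-.5,z)
c=q(328,248,.023);print('c',c)
print('depth',pt(d,244+275/5,171+48),'tri',tri([d,a],[(309.1,220.1),(228.5,243.2)]))
for p,z in(((388,292),.014),((366,288),.023)):
    v=q(*p,z)-c;print(np.degrees(np.arctan2(v[1],v[0])),np.hypot(v[0],v[1]))
# ring top from depth
u,v=np.meshgrid(np.arange(640),np.arange(400))
r=np.stack([u,v,0*u+1],-1)@np.linalg.inv(d['camera_matrix']).T*d['range_z'][...,None]
P=(r-d['t'])@d['R']; m=(abs(P[...,2]-.022)<.004)&(np.hypot(P[...,0]-c[0],P[...,1]-c[1])<.03)
print(m.sum(),P[m].mean(0),P[m].min(0),P[m].max(0))
s=load('scene2'); im=s['img'].astype(int)
```

```text
c [ 0.54582728 -0.2279295   0.023     ]
depth [ 0.53176722 -0.22680965  0.02215962] tri [ 0.54584477 -0.2285043   0.0180967 ]
-43.381034548563875 0.023432687182731154
-47.36031217843599 0.015802416487348942
432 [ 0.5452383  -0.2276858   0.02215688] [ 0.52609507 -0.24759809  0.01802223] [ 0.56389559 -0.20902625  0.02440541]
```

apply_moves(
  moves=[
    {"claw":1,"tx":-0.1,"ty":-0.4,"tz":0,"wx":0,"wy":0,"wz":0.1},
    {"claw":1,"tx":-0.105,"ty":-0.64,"tz":-0.2,"wx":0,"wy":0,"wz":0.2},
    {"claw":1,"tx":-0.105,"ty":-0.64,"tz":-0.6,"wx":0,"wy":0,"wz":0.3},
    {"claw":1,"tx":-0.105,"ty":-0.64,"tz":-0.9,"wx":0,"wy":0,"wz":0.4},
    {"claw":1,"tx":-0.105,"ty":-0.64,"tz":-1,"wx":0,"wy":0,"wz":0.5},
  ],
)

```text
time: 7.35
ee_pos: [0.5438, -0.2232, 0.1653]
tool_rot: [-3.14, -0.006, 2.343]
contact_force: [0.1, -0.3, -0.1]
finger_gap: 1.0
finger_force: 0.0
```

apply_moves(
  moves=[
    {"claw":1,"tx":0,"ty":0,"tz":-0.3,"wx":0,"wy":0,"wz":0.02},
    {"claw":1,"tx":0,"ty":0,"tz":-0.6,"wx":0,"wy":0,"wz":0.02},
    {"claw":1,"tx":0,"ty":0,"tz":-0.9,"wx":0,"wy":0,"wz":0.02},
    {"claw":1,"tx":0,"ty":0,"tz":-0.9,"wx":0,"wy":0,"wz":0.02},
    {"claw":1,"tx":0,"ty":0,"tz":-0.9,"wx":0,"wy":0,"wz":0.02},
  ],
)

```text
time: 7.85
ee_pos: [0.5459, -0.2246, 0.0792]
tool_rot: [3.141, -0.0, 2.367]
contact_force: [-0.5, -0.3, 0.3]
finger_gap: 1.002
finger_force: 0.0
```

apply_moves(
  moves=[
    {"claw":1,"tx":-0.003,"ty":-0.034,"tz":-0.2,"wx":0,"wy":0,"wz":0},
    {"claw":1,"tx":-0.003,"ty":-0.034,"tz":-0.4,"wx":0,"wy":0,"wz":0},
    {"claw":1,"tx":-0.003,"ty":-0.034,"tz":-0.53,"wx":0,"wy":0,"wz":0},
    {"claw":1,"tx":-0.003,"ty":-0.034,"tz":-0.53,"wx":0,"wy":0,"wz":0},
    {"claw":0,"tx":-0.003,"ty":-0.034,"tz":-0.53,"wx":0,"wy":0,"wz":0},
  ],
  newtons=20,
)

```text
time: 8.35
ee_pos: [0.5459, -0.2292, 0.0269]
tool_rot: [3.141, 0.002, 2.365]
contact_force: [-0.8, 0.8, -0.7]
finger_gap: 0.94
finger_force: 0.0
```

apply_moves(
  moves=[
    {"claw":-1,"tx":0,"ty":0,"tz":0,"wx":0,"wy":0,"wz":0},
    {"claw":-1,"tx":0,"ty":0,"tz":0,"wx":0,"wy":0,"wz":0},
    {"claw":-1,"tx":0,"ty":0,"tz":0,"wx":0,"wy":0,"wz":0},
    {"claw":-1,"tx":0,"ty":0,"tz":0,"wx":0,"wy":0,"wz":0},
    {"claw":-1,"tx":0,"ty":0,"tz":0,"wx":0,"wy":0,"wz":0},
  ],
)

```text
time: 8.85
ee_pos: [0.545, -0.2291, 0.0259]
tool_rot: [3.141, 0.0, 2.365]
contact_force: [-0.8, -0.2, -0.2]
finger_gap: 0.507
finger_force: 0.0
```

apply_moves(
  moves=[
    {"claw":-1,"tx":0,"ty":0,"tz":0,"wx":0,"wy":0,"wz":0},
    {"claw":-1,"tx":0,"ty":0,"tz":0,"wx":0,"wy":0,"wz":0},
  ],
)

```text
time: 9.05
ee_pos: [0.545, -0.2291, 0.0258]
tool_rot: [3.141, -0.0, 2.365]
contact_force: [-0.5, 1.2, 1.0]
finger_gap: 0.43
finger_force: 20.0
```

apply_moves(
  moves=[
    {"claw":-1,"tx":0,"ty":0,"tz":0.2,"wx":0,"wy":0,"wz":0},
    {"claw":-1,"tx":0,"ty":0,"tz":0.5,"wx":0,"wy":0,"wz":0},
    {"claw":-1,"tx":0,"ty":0,"tz":0.8,"wx":0,"wy":0,"wz":0},
    {"claw":-1,"tx":0,"ty":0,"tz":1,"wx":0,"wy":0,"wz":0},
  ],
  newtons=35,
)

```text
time: 9.45
ee_pos: [0.5454, -0.2293, 0.1275]
tool_rot: [3.141, 0.002, 2.365]
contact_force: [0.0, -0.8, -1.5]
finger_gap: 0.431
finger_force: 35.0
```

apply_moves(
  moves=[
    {"claw":-1,"tx":0,"ty":0,"tz":0.4,"wx":0,"wy":0,"wz":0},
    {"claw":-1,"tx":0,"ty":0,"tz":0.8,"wx":0,"wy":0,"wz":0},
    {"claw":-1,"tx":0,"ty":0,"tz":1,"wx":0,"wy":0,"wz":0},
  ],
)

```text
time: 9.75
ee_pos: [0.546, -0.2296, 0.2293]
tool_rot: [3.14, 0.005, 2.365]
contact_force: [-0.3, -0.5, -1.6]
finger_gap: 0.428
finger_force: 35.0
```

apply_moves(
  moves=[
    {"claw":-1,"tx":0,"ty":0,"tz":0.35,"wx":0,"wy":0,"wz":0.05},
    {"claw":-1,"tx":0.02,"ty":0.3,"tz":0.35,"wx":0,"wy":0,"wz":0.1},
    {"claw":-1,"tx":0.04,"ty":0.6,"tz":0.35,"wx":0,"wy":0,"wz":0.15},
    {"claw":-1,"tx":0.06,"ty":0.8,"tz":0.35,"wx":0,"wy":0,"wz":0.15},
    {"claw":-1,"tx":0.08,"ty":1,"tz":0.35,"wx":0,"wy":0,"wz":0.15},
  ],
)

```text
time: 10.25
ee_pos: [0.5526, -0.128, 0.2603]
tool_rot: [-3.141, -0.001, 2.591]
contact_force: [-0.2, -0.2, -2.2]
finger_gap: 0.428
finger_force: 35.0
```

apply_moves(
  moves=[
    {"claw":-1,"tx":0,"ty":0.3,"tz":0,"wx":0,"wy":0,"wz":0},
    {"claw":-1,"tx":0,"ty":0.6,"tz":0,"wx":0,"wy":0,"wz":0},
    {"claw":-1,"tx":0,"ty":0.9,"tz":0,"wx":0,"wy":0,"wz":0},
    {"claw":-1,"tx":0,"ty":1,"tz":0,"wx":0,"wy":0,"wz":0},
  ],
)

```text
time: 10.65
ee_pos: [0.5525, -0.0267, 0.2603]
tool_rot: [3.141, -0.002, 2.593]
contact_force: [0.7, 0.1, -2.1]
finger_gap: 0.432
finger_force: 35.0
```

apply_moves(
  moves=[
    {"claw":-1,"tx":0,"ty":0.3,"tz":0,"wx":0,"wy":0,"wz":0},
    {"claw":-1,"tx":0,"ty":0.6,"tz":0,"wx":0,"wy":0,"wz":0},
    {"claw":-1,"tx":0,"ty":0.9,"tz":0,"wx":0,"wy":0,"wz":0},
    {"claw":-1,"tx":0,"ty":1,"tz":0,"wx":0,"wy":0,"wz":0},
  ],
)

```text
time: 11.05
ee_pos: [0.5528, 0.0726, 0.2604]
tool_rot: [3.142, -0.001, 2.592]
contact_force: [1.1, -0.3, -1.5]
finger_gap: 0.428
finger_force: 35.0
```

apply_moves(
  moves=[
    {"claw":-1,"tx":0.028,"ty":0.3,"tz":0,"wx":0,"wy":0,"wz":0},
    {"claw":-1,"tx":0.028,"ty":0.64,"tz":0,"wx":0,"wy":0,"wz":0},
    {"claw":-1,"tx":0.028,"ty":0.64,"tz":0,"wx":0,"wy":0,"wz":0},
    {"claw":-1,"tx":0.028,"ty":0.64,"tz":0,"wx":0,"wy":0,"wz":0},
    {"claw":-1,"tx":0.028,"ty":0.64,"tz":0,"wx":0,"wy":0,"wz":0},
  ],
)

```text
time: 11.55
ee_pos: [0.5558, 0.1336, 0.2606]
tool_rot: [-3.141, 0.0, 2.589]
contact_force: [-0.5, -0.4, -0.8]
finger_gap: 0.429
finger_force: 35.0
```

Run:
```python
from h import *
s=bot.sense(); e=s['ee_pos']; print(s['time'],e,s['tool_rot'],s['finger_gap'])
a=snap('scene','s4');b=snap('side','b4');w=snap('wrist','w4')
o=np.zeros((600,800,3),np.uint8)
for i,d in enumerate((a,b)):
    u,v=map(int,proj(d,[.5558,.1362,.21])); print(u-25,v-25)
    o[:400,i*400:i*400+400]=cv2.resize(d['img'][v-25:v+25,u-25:u+25,::-1],(400,400),interpolation=cv2.INTER_CUBIC)
u,v=map(int,proj(w,e-[0,0,.003]));print('w',u,v)
v=min(v,360);o[400:,:400]=cv2.resize(w['img'][v-40:v+40,u-80:u+80,::-1],(400,200))
cv2.imwrite('pics/i.png',o)
```

```text
11.55 [0.55582366 0.13362559 0.2606087 ] [-3.14059607e+00  2.58222747e-04  2.58929810e+00] 0.42869365005821214
324 168
266 162
w 316 248
```

View pics/i.png

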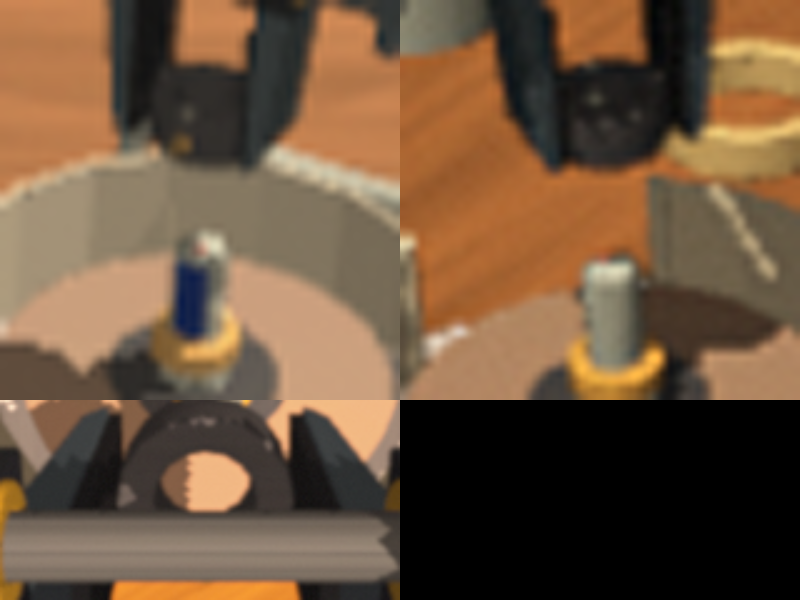

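The collar hangs level in the grip and above the spindle. Its screw faces the gap, at scene crop (182,145), directly above the blue flat at (192,300). I'll centre it and go down.

apply_moves(
  moves=[
    {"claw":-1,"tx":0,"ty":0.026,"tz":-0.2,"wx":0,"wy":0,"wz":0},
    {"claw":-1,"tx":0,"ty":0.026,"tz":-0.4,"wx":0,"wy":0,"wz":0},
    {"claw":-1,"tx":0,"ty":0.026,"tz":-0.4,"wx":0,"wy":0,"wz":0},
  ],
)

```text
time: 12.0
ee_pos: [0.5541, 0.1364, 0.2182]
tool_rot: [-3.137, -0.004, 2.589]
contact_force: [-1.0, 0.1, -1.5]
finger_gap: 0.432
finger_force: 35.0
```

apply_moves(
  moves=[
    {"claw":-1,"tx":0,"ty":0,"tz":-0.05,"wx":0,"wy":0,"wz":0},
    {"claw":-1,"tx":0,"ty":0,"tz":-0.1,"wx":0,"wy":0,"wz":0},
    {"claw":-1,"tx":0,"ty":0,"tz":-0.1,"wx":0,"wy":0,"wz":0},
  ],
)

```text
time: 12.3
ee_pos: [0.5558, 0.1373, 0.2108]
tool_rot: [3.142, 0.0, 2.59]
contact_force: [-0.6, -0.4, -0.7]
finger_gap: 0.429
finger_force: 35.0
```

apply_moves(
  moves=[
    {"claw":-1,"tx":0,"ty":-0.008,"tz":-0.03,"wx":0,"wy":0,"wz":0},
    {"claw":-1,"tx":0,"ty":-0.008,"tz":-0.06,"wx":0,"wy":0,"wz":0},
    {"claw":-1,"tx":0,"ty":-0.008,"tz":-0.06,"wx":0,"wy":0,"wz":0},
  ],
)

```text
time: 12.6
ee_pos: [0.5556, 0.1366, 0.2045]
tool_rot: [-3.141, -0.0, 2.59]
contact_force: [-0.9, 0.5, -2.2]
finger_gap: 0.428
finger_force: 35.0
```

apply_moves(
  moves=[
    {"claw":-1,"tx":0,"ty":0,"tz":-0.03,"wx":0,"wy":0,"wz":0},
    {"claw":-1,"tx":0,"ty":0,"tz":-0.06,"wx":0,"wy":0,"wz":0},
    {"claw":-1,"tx":0,"ty":0,"tz":-0.06,"wx":0,"wy":0,"wz":0},
  ],
)

```text
time: 12.9
ee_pos: [0.5555, 0.1366, 0.1982]
tool_rot: [-3.141, -0.001, 2.59]
contact_force: [0.8, -0.3, -1.2]
finger_gap: 0.429
finger_force: 35.0
```

apply_moves(
  moves=[
    {"claw":-1,"tx":0,"ty":0,"tz":-0.05,"wx":0,"wy":0,"wz":0},
    {"claw":-1,"tx":0,"ty":0,"tz":-0.1,"wx":0,"wy":0,"wz":0},
    {"claw":-1,"tx":0,"ty":0,"tz":-0.1,"wx":0,"wy":0,"wz":0},
  ],
)

```text
time: 13.2
ee_pos: [0.5552, 0.1366, 0.1877]
tool_rot: [-3.14, -0.001, 2.59]
contact_force: [0.2, 0.1, -2.2]
finger_gap: 0.434
finger_force: 35.0
```

apply_moves(
  moves=[
    {"claw":-1,"tx":0,"ty":0,"tz":-0.05,"wx":0,"wy":0,"wz":0},
    {"claw":-1,"tx":0,"ty":0,"tz":-0.1,"wx":0,"wy":0,"wz":0},
    {"claw":-1,"tx":0,"ty":0,"tz":-0.14,"wx":0,"wy":0,"wz":0},
    {"claw":-1,"tx":0,"ty":0,"tz":-0.14,"wx":0,"wy":0,"wz":0},
  ],
)

```text
time: 13.6
ee_pos: [0.5557, 0.1367, 0.1745]
tool_rot: [-3.141, -0.0, 2.59]
contact_force: [-1.1, -0.8, 2.2]
finger_gap: 0.431
finger_force: 35.0
```

apply_moves(
  moves=[
    {"claw":-1,"tx":0,"ty":0,"tz":-0.02,"wx":0,"wy":0,"wz":0},
    {"claw":-1,"tx":0,"ty":0,"tz":-0.04,"wx":0,"wy":0,"wz":0},
    {"claw":-1,"tx":0,"ty":0,"tz":-0.06,"wx":0,"wy":0,"wz":0},
    {"claw":-1,"tx":0,"ty":0,"tz":-0.06,"wx":0,"wy":0,"wz":0},
    {"claw":-1,"tx":0,"ty":0,"tz":-0.06,"wx":0,"wy":0,"wz":0},
  ],
)

```text
time: 14.1
ee_pos: [0.5558, 0.1367, 0.1697]
tool_rot: [3.141, 0.0, 2.59]
contact_force: [-3.0, -0.1, 6.5]
finger_gap: 0.433
finger_force: 35.0
```

apply_moves(
  moves=[
    {"claw":-1,"tx":0,"ty":0,"tz":-0.013,"wx":0,"wy":0,"wz":0},
    {"claw":-1,"tx":0,"ty":0,"tz":-0.013,"wx":0,"wy":0,"wz":0},
    {"claw":-1,"tx":0,"ty":0,"tz":-0.013,"wx":0,"wy":0,"wz":0},
    {"claw":-1,"tx":0,"ty":0,"tz":-0.013,"wx":0,"wy":0,"wz":0},
  ],
)

```text
time: 14.5
ee_pos: [0.5558, 0.1367, 0.1686]
tool_rot: [3.141, 0.001, 2.59]
contact_force: [-3.7, -0.7, 7.3]
finger_gap: 0.43
finger_force: 35.0
```

Run:
```python
from h import *
a=snap('scene','s5');b=snap('side','b5')
s=bot.sense(); print(s['ee_pos'],s['tool_rot'],s['contact_force'],s['torque'])
o=np.zeros((400,800,3),np.uint8)
for i,d in enumerate((a,b)):
    u,v=map(int,proj(d,[.5558,.1362,.16]))
    o[:,i*400:i*400+400]=cv2.resize(d['img'][v-25:v+25,u-25:u+25,::-1],(400,400),interpolation=cv2.INTER_CUBIC)
cv2.imwrite('pics/j.png',o)
```

```text
[0.55578652 0.13666369 0.16858358] [3.14098969e+00 5.38888981e-04 2.59013118e+00] [-2.8387076  -1.49910484  7.24986763] [-1.38811717e-01  5.84229865e-01 -1.35813768e-04]
```

View pics/j.png

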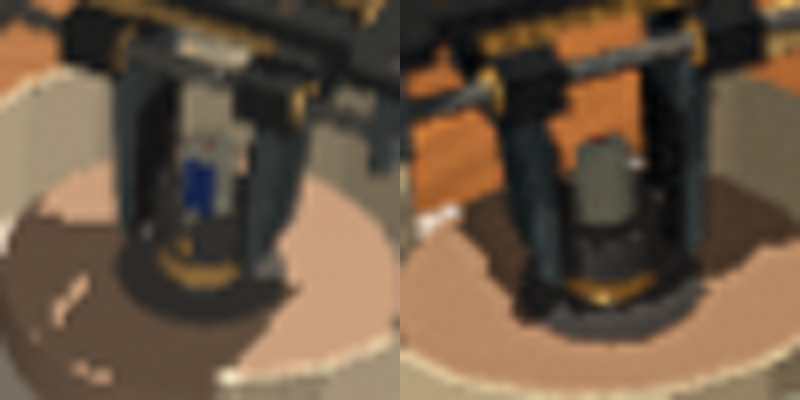

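The collar sits on the brass cup with the spindle through it. Its screw, at (183,243), is under the blue flat at (197,185), and the fingers are off the screw. The spring force matches about 6 mm of travel.

```bash
python3 -c "
from station import bot
print(bot.finish_job())"
```

```text
the job is handed in; nothing more can be done
None
```

I handed the job in with the collar on the spindle, its screw and the flat both facing the gap, the spring pressed down about 6 mm of 8, and the fingers still gripping the collar clear of the screw; the hand-in returned no verdict.

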